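# Lock the turntable caddy on the washer with its thumbscrew

## Robot

A 6-joint arm with a two-finger parallel gripper is mounted at the origin on the work surface. World frame = base frame: x ahead of the robot, y to its left, z up, the work surface at z = 0. Lengths are in mm, angles in rad, forces in N, time in s.
With the tool pointing down it reaches from about 275 to 1000 mm from the base axis. Payload 8.4 kg.
Tool frame: the origin (TCP) lies on the centre line of the jaws, within the pads' length; the fingertips stand 22 mm ahead of it and the grasp point (between the pads) lies 3 mm ahead of it; z points along the fingers, y is the line along which they close (so a half turn about z gives the same grasp; the last joint's range is limited). The gripper opens to 85 mm and grips with 20 to 120 N. Pads are 22 mm wide; open, the fingers measure 114 mm over their backs; the gripper's body (76 mm by 85 mm) begins 54 mm behind the grasp point. The pads swing forward as they close: fully open they stand 13 mm farther back than shut.
Start: joints at [1.102, 0.353, 1.633, -0, 1.155, -0.002], TCP at [281.268, 558.136, 253.281] pointing down, gripper open.
Joint ranges: [-2.63, 2.63], [-0.92, 2.1], [0.06, 2.66], [-1.3, 4.44], [0, 2.69], [-3.02, 3.02]. Speed limits (rad/s): [2.22, 2.22, 2.79, 3.14, 3.14, 3.14].

## Interface

Orientations are given as a rotation vector (axis times angle).
In Python, from rig import robot, cams, job_done gives the robot as it stands. The module is installed in compiled form; this text tells all that it offers.
- The arm moves only by the shell command python3 -m pendant 'ROWS'. ROWS is JSON, a list of rows, each a list of 7 numbers: the opening, from -1 (shut) to 1 (fully open), so that 0 is half open, then the shift along the tool's x, y, z each as a share of 0.025 m, from -1 to 1, then the turn, a rotation vector about the tool's x, y, z each as a share of 0.08 rad, from -1 to 1. A call has 1 to 5 rows; each row shifts and turns the commanded pose from where the row before left it, along the tool's axes as they then stand; what a row does not reach is not made up. A row lasts 1/12 s, in which the tool goes at most 41.7 mm and 7.16 degrees, less where a joint would pass 70% of its speed; a pose out of reach is approached as far as the arm can. A call with a number of a shift or a turn outside -1 to 1 is refused whole. A call with a gripper value outside its range is refused whole. The fingers move at their own pace and stop on an object; the grip force is fixed at half the most. Time passes only in rows, so rows that do not move let the fingers close. It gives the time, the measured TCP pose, the force, the opening and the grip force at its end, in the units of the state.
- robot.sense(): the state, without advancing time (a new reading comes with each control period).
- cams.grab_frame(name): name is "side" or "top" or "wrist"; returns the picture (420x560x3 uint8, red, green, blue); there is no depth.
- cams.get_calibration(name): a dict with "fx", "fy", "cx", "cy" (pixels), "dist" ([k1, k2, p1, p2, k3] as OpenCV has them; the pictures are not rectified), "extrinsics" (4x4, takes a point from world to camera coordinates). Camera axes: x right, y down, z forward; pixel columns grow to the right and rows downward; lengths in mm; the calibration is good to about 2 mm. A picture is of the moment at which its call begins: read the wrist's pose just before it. get_calibration takes no time and is no camera call; for the wrist camera it gives the pose at the moment of the call.
- job_done(): hands the job in; it is judged then, once.
The state is a dict: "time_s": time; "joint_pos": joint angles; "joint_velocities": joint speeds; "joint_torque": joint torques, N m; "position": TCP position; "ee_rot": TCP orientation; "contact_force": force on the tool from outside, world axes, zero at the start; "ft_torque": the same for the moment, N m; "opening": finger opening in mm; "gripper_force": force on a finger pad.
Only numpy, scipy, OpenCV 4.12 (cv2) and the standard library are available. Lean on these libraries where they do the work, as an engineer would, in place of code of your own. Each camera call takes 0.05 s, during which the arm holds its last target. There are 200 camera calls.

## Task

The washer is about to spin, so lock the turntable caddy: take the winged thumbscrew out of the tray, put its T-end into the slot of the caddy's lug, and swing the caddy round, feeling only lightly, until the slot in the steel ledge below lines up. Thread the thumbscrew down through both slots until its collar sits fully home on the lug, give it a quarter turn so that the T-end catches crosswise under the ledge, and let go of it. Never press it hard against the caddy or ledge, and leave the other things where they stand.

Things in the scene. Friction and masses are not known exactly. Their poses are not given: they have to be found in the camera images.
- screw: steel thumbscrew, 70 g, no threads, same after a half turn. Origin: middle of its round collar's underside (collar 24 mm wide, 4 mm thick), z up. Above: flat thumb wing 26 mm along own x, 9 mm thick along own y, 10 to 38 mm over the origin: grip it across own y from above, fingertips clear of what lies under the collar. Starts upright in one of the tray's rack slots, collar on the rack
- foot (a point): middle of the thumbscrew's flat foot, 23 mm below screw's origin. The T-end: a round neck 6 mm thick runs down from the collar to a crossbar 18 mm along the screw's x, 6 mm along its y, 6 mm high, with the foot as its underside. Metal meets metal stiffly: when feeling for contact lower it slowly (about 6 mm/s) and stop at 2 or 3 N; faster touches give short peaks several times higher
- tray: fixed grey plastic tray, 160 mm (own x) by 236 mm (own y), walls 34 mm high; origin: centre of underside. Its rack, 40 mm high, at own x = -42 mm, has three upright slots 24.5 mm (own x) by 12 mm at own y = -72, 0, 72 mm, holding thumbscrew (its x roughly along the tray's x), peg and plug in any order
- base: fixed round base of the turntable caddy, 200 mm wide; origin: centre of its underside, on the caddy's vertical turning axis. Around its -x side, to 50 degrees either way, runs a flat steel ledge, 102 to 158 mm from the axis, top 40 mm above the table, 6 mm thick, free below near its slot
- mark (a point): nominal centre of the ledge's one through slot, at the ledge's top, 130 mm from the axis towards the base's -x. The slot is 22.5 mm radially, 8.6 mm along the arc. The ledge is clamped a little differently each time and will not shift: the true slot centre is up to 6.5 mm along the arc to either side of this point, to be found by feel (or seen)
- caddy (a joint): caddy angle about the vertical axis, rad, counter-clockwise from above; 0 has the lug slot over mark. Starts at -0.55 to -0.2, stops at -0.6 and 0.3; turns with about 1 N at the lug and stays where left. White disc 192 mm wide, top 46 mm above the table; on it, 20 mm off the axis away from the lug, a cup 112 mm wide to 146 mm height with brush and scoop up to 215 mm
- lug_slot (a point): centre of the through slot in the caddy's aluminium lug, at its top, 48 mm above the table, 130 mm from the axis; own -x points radially outward. Slot 22.5 mm radially, 9 mm along the arc; lug 46 mm wide, 6 mm thick, 2 mm above the ledge. With the screw's foot on the ledge the collar is 15 mm above the lug; fully home it lies on the lug, the crossbar 3 mm below the ledge's underside
- peg: bystander: plain round steel peg, 9 mm thick with a 20 mm collar (origin at its underside), 28 mm above it, in a slot of the rack
- plug: bystander: steel plug with a 20 mm round mushroom knob, 20 mm high above the origin at its collar's underside, in a slot of the rack
- nailbrush: bystander: wooden nail brush 55 x 40 x 26 mm lying in the tray, origin at its underside
- spray: bystander: upright spray bottle 72 mm diameter, 220 mm high, origin at its underside
- jar: bystander: small glass jar 60 mm diameter, 85 mm high, origin at its underside
- soapbox: bystander: closed white soap box 95 x 62 x 34 mm, origin at its underside
- cup: bystander: clear measuring mug 72 mm diameter, 70 mm high, origin at its underside
Not all that is in view belongs to the job. What is shaped like the screw but green or pink is not meant.

How it is judged:
By the outcome, as a careful person would: the job done as asked, in the order asked, and still so for the second after the job is handed in, with the robot touching nothing.
It also fails if it takes over 70 s, if anything falls off the work surface, if the arm or the gripper's body presses on something with over 40 N, if the wrist force passes 120 N, or if a joint passes its speed limit or range.

## Working session

There is one attempt and no reset: what is moved stays moved. The work goes in short steps, Python scripts to look and compute and a shell command to move; the robot and the scene stay as the last step left them, time stands still between calls to the robot, and variables do not carry over. Pictures are saved under pics/ and viewed, at most 10 in all, crops included, and the job is handed in when it is done.

```bash
mkdir -p pics
python3 - <<'E'
from rig import robot,cams
import cv2,numpy as np
s=robot.sense();print({k:np.round(v,3).tolist() for k,v in s.items()})
for n in("side","top"):
    cv2.imwrite(f"pics/{n}0.png",cams.grab_frame(n)[:,:,::-1])
    c=cams.get_calibration(n);print(n,c["fx"],c["fy"],c["cx"],c["cy"],np.round(c["dist"],4),np.round(c["extrinsics"],3).tolist())
E
```

```text
{'time_s': 0.0, 'joint_pos': [1.102, 0.354, 1.634, -0.0, 1.155, -0.002], 'joint_velocities': [-0.0, -0.001, -0.001, -0.0, -0.001, 0.0], 'joint_torque': [0.0, -60.526, -34.205, -0.0, 0.01, -0.0], 'position': [281.1, 557.739, 252.563], 'ee_rot': [-0.727, -3.056, 0.002], 'contact_force': [0.344, 0.127, -0.503], 'ft_torque': [-0.056, -0.004, 0.023], 'gripper_force': 0.0, 'opening': 85.383}
side 536.285813747242 536.285813747242 292.6698688619291 207.29010087242116 [-0.0964  0.      0.      0.      0.    ] [[0.875, -0.484, -0.012, -471.981], [-0.255, -0.44, -0.861, 178.189], [0.411, 0.756, -0.509, 1298.971], [0.0, 0.0, 0.0, 1.0]]
top 472.1740551032372 472.1740551032372 284.3719828598694 205.19303769920793 [0.0189 0.     0.     0.     0.    ] [[-0.001, -1.0, -0.032, 34.752], [-0.993, 0.005, -0.114, 544.485], [0.114, 0.031, -0.993, 1101.742], [0.0, 0.0, 0.0, 1.0]]
```

View pics/top0.png

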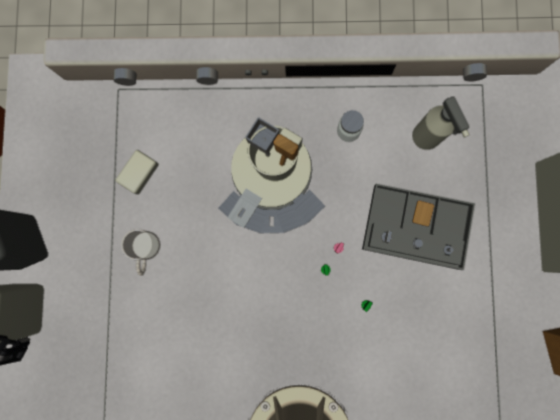

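View pics/side0.png

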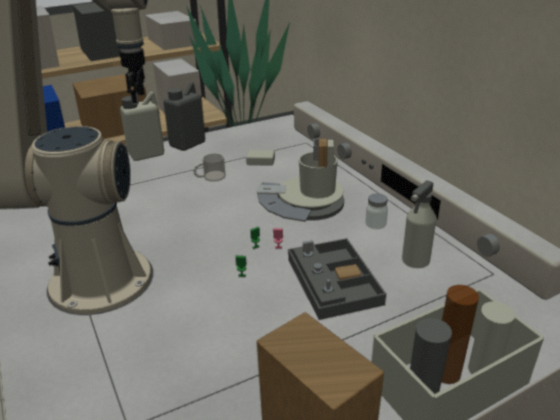

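The top view shows the tray at (420,225) with rack items at (387,236), (418,243) and (449,250). The caddy centre is near (271,168), the lug near (244,207), and the ledge slot appears at (271,221). I'll zoom in on these.

```bash
cat > h.py <<'E'
import numpy as np,cv2
from rig import robot,cams
def cast(c,px,z):
    """pixels -> world points on plane z"""
    K=np.array([[c["fx"],0,c["cx"]],[0,c["fy"],c["cy"]],[0,0,1]]);E=np.array(c["extrinsics"])
    u=cv2.undistortPoints(np.float64(px).reshape(-1,1,2),K,np.array(c["dist"])).reshape(-1,2)
    d=np.c_[u,np.ones(len(u))]@E[:3,:3]; o=-E[:3,:3].T@E[:3,3]
    return o+d*((z-o[2])/d[:,2])[:,None]
def proj(c,P):
    K=np.array([[c["fx"],0,c["cx"]],[0,c["fy"],c["cy"]],[0,0,1]]);E=np.array(c["extrinsics"])
    return cv2.projectPoints(np.float64(P).reshape(-1,1,3),cv2.Rodrigues(E[:3,:3])[0],E[:3,3],K,np.array(c["dist"]))[0].reshape(-1,2)
def st():
    s=robot.sense();R=cv2.Rodrigues(np.float64(s["ee_rot"]))[0]
    return s,R
E
python3 - <<'E'
import cv2,numpy as np
t=cv2.imread("pics/top0.png");s=cv2.imread("pics/side0.png")
a=cv2.resize(t[180:270,360:480],(480,360),interpolation=cv2.INTER_CUBIC)
b=cv2.resize(t[180:240,210:330],(480,240),interpolation=cv2.INTER_CUBIC)
c=cv2.resize(s[230:320,280:400][:, :75],(300,360),interpolation=cv2.INTER_CUBIC)
o=np.zeros((600,800,3),np.uint8);o[:360,:480]=a;o[360:,:480]=b;o[:360,480:780]=c
cv2.imwrite("pics/z0.png",cv2.convertScaleAbs(o,alpha=1.6))
from h import *
C=cams.get_calibration("top")
print(cast(C,[[387,236],[418,243],[449,250]],60).round(1));print(cast(C,[[271,221]],40).round(1),cast(C,[[244,210]],48).round(1))
m=(cv2.cvtColor(t,cv2.COLOR_BGR2HSV)[:,:,2]<75).astype(np.uint8);m[:, :340]=0;m[:178]=0;m[275:]=0;m[:,480:]=0
k=max(cv2.findContours(m,0,2)[0],key=cv2.contourArea);print(cv2.minAreaRect(k));print(cast(C,cv2.boxPoints(cv2.minAreaRect(k)),20).round(1))
E
```

```text
[[ 468.7 -204.3   60. ]
 [ 452.5 -274.5   60. ]
 [ 436.5 -343.9   60. ]]
[[506.   64.6  40. ]] [[531.7 128.3  48. ]]
((419.65386962890625, 226.23077392578125), (99.4308853149414, 64.52220916748047), 11.309932708740234)
[[ 441.9 -157.9   20. ]
 [ 594.4 -191.5   20. ]
 [ 545.7 -421.3   20. ]
 [ 396.  -385.    20. ]]
```

View pics/z0.png

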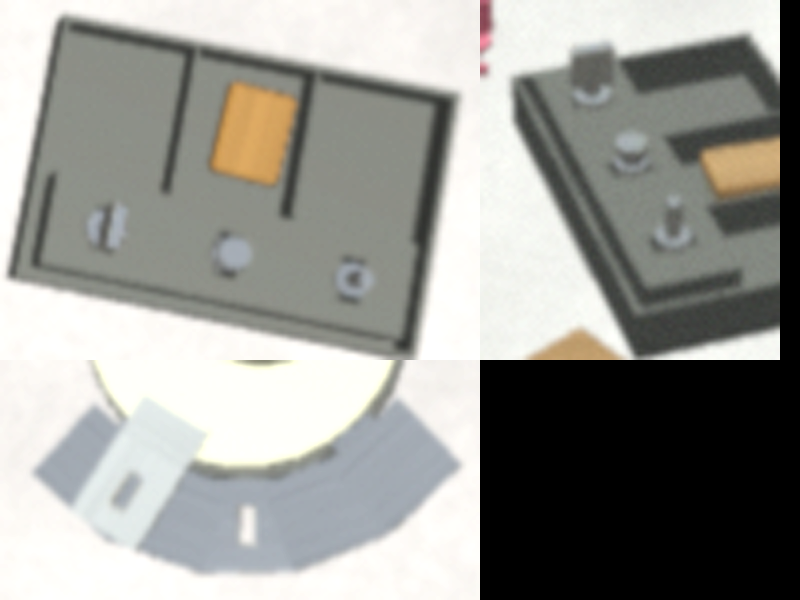

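The zoom shows the screw in the left rack slot: its wing is at top-image px (389.5,236.7), roughly along the tray's x. The plug and peg are in the other two slots. The ledge slot is at px (272,221) and the lug slot at (242,213). Next I'll work out the geometry and the wrist-camera offset.

```bash
cat >> h.py <<'E'
def plan(pos,ang=None):
    """shift in tool axes (units of 25 mm) and turn about tool z (units of .08) to TCP pos, tool-y heading ang (rad, mod pi)"""
    s,R=st(); d=R.T@(np.float64(pos)-s["position"])/25
    y=np.arctan2(R[1,1],R[0,1]); w=0
    if ang is not None: w=-((ang-y+np.pi/2)%np.pi-np.pi/2)/.08
    print("pos",np.round(s["position"],1),"yaw",round(y,4),"tilt",np.round(R[:2,2],4),"shift(25mm)",d.round(2),"turnz(.08)",round(w,2),"F",np.round(s["contact_force"],1),"t",round(s["time_s"],2),"op",round(s["opening"],1))
E
python3 - <<'E'
from h import *
C=cams.get_calibration("top")
print(cast(C,[[389.5,236.7]],70).round(1),"ledge",cast(C,[[272,221.3]],40).round(1),"lug",cast(C,[[241.8,212.8]],48).round(1))
t=cv2.imread("pics/top0.png");m=(t.min(2)>150).astype(np.uint8)
h=cv2.cvtColor(t,cv2.COLOR_BGR2HSV);m=((h[:,:,2]>150)&(h[:,:,1]>20)).astype(np.uint8);m[:120]=0;m[230:]=0;m[:,:225]=0;m[:,:][:,320:]=0
k=max(cv2.findContours(m,0,2)[0],key=cv2.contourArea);c,r=cv2.minEnclosingCircle(k);print(c,r,"axis",cast(C,[c],46).round(1), "r mm",r*1060/472)
s,R=st();W=cams.get_calibration("wrist");E=np.array(W["extrinsics"]);T=np.eye(4);T[:3,:3]=R;T[:3,3]=s["position"]
print((E@T).round(3).tolist(),W["fx"],W["cx"],W["cy"],W["dist"]);
plan([440,85,240],np.pi/2)
E
```

```text
[[ 466.6 -208.1   70. ]] ledge [[505.3  62.3  40. ]] lug [[525.1 133.4  48. ]]
(270.2311096191406, 166.1040496826172) 39.671756744384766 axis [[637.3  66.4  46. ]] r mm 89.0933520106946
[[-0.0, 1.0, -0.0, 0.733], [-0.944, -0.0, -0.329, 40.965], [-0.329, 0.0, 0.944, 140.805], [0.0, 0.0, 0.0, 1.0]] 311.4406037736554 281.2039191583717 214.78129952235278 [-0.06436226  0.          0.          0.          0.        ]
pos [281.1 557.8 252.7] yaw 1.104 tilt [-0.0006 -0.0011] shift(25mm) [-14.19 -14.03   0.52] turnz(.08) -5.84 F [0.3 0.2 0.4] t 0.1 op 85.0
```

```bash
R='x'
python3 -m pendant '[[-0.2,-0.84,-0.755,0.23,0,0,0],[-0.2,-0.84,-0.755,0.23,0,0,0],[-0.2,-0.84,-0.755,0.23,0,0,0],[-0.2,-0.84,-0.755,0.23,0,0,0],[-0.2,-0.84,-0.755,0.23,0,0,0]]' >/dev/null
python3 -m pendant '[[-0.2,-0.84,-0.755,0.23,0,0,0],[-0.2,-0.84,-0.755,0.23,0,0,0],[-0.2,-0.84,-0.755,0.23,0,0,0],[-0.2,-0.84,-0.755,0.23,0,0,0],[-0.2,-0.84,-0.755,0.23,0,0,0]]' >/dev/null
python3 -m pendant '[[-0.2,-0.84,-0.755,0.23,0,0,0],[-0.2,-0.84,-0.755,0.23,0,0,0],[-0.2,-0.84,-0.755,0.23,0,0,0],[-0.2,-0.84,-0.755,0.23,0,0,0],[-0.2,-0.84,-0.755,0.23,0,0,0]]' >/dev/null
python3 -m pendant '[[-0.2,-0.84,-0.755,0.23,0,0,0],[-0.2,-0.84,-0.755,0.23,0,0,0],[-0.2,-0.84,-0.755,0.23,0,0,0],[-0.2,0,0,0,0,0,-0.97],[-0.2,0,0,0,0,0,-0.97]]' >/dev/null
python3 -m pendant '[[-0.2,0,0,0,0,0,-0.97],[-0.2,0,0,0,0,0,-0.97],[-0.2,0,0,0,0,0,-0.97],[-0.2,0,0,0,0,0,-0.97],[-0.2,0,0,0,0,0,0]]'
python3 - <<'E'
from h import *
plan([500,85,150],np.pi/2)
W=cams.get_calibration("wrist");f=cams.grab_frame("wrist");cv2.imwrite("pics/w1.png",f[:,:,::-1]);np.savez("w1.npz",**W)
E
```

```text
time_s: 2.18
position: [465.7, 84.5, 149.6]
ee_rot: [0.003, -3.141, 0.0]
contact_force: [-0.1, -1.1, -0.6]
opening: 34.5
gripper_force: 0.0
pos [465.7  84.5 149.6] yaw 1.573 tilt [-0.0005 -0.0001] shift(25mm) [-1.37  0.02 -0.02] turnz(.08) 0.03 F [-0.1 -1.1 -0.6] t 2.18 op 34.5
```

View pics/w1.png

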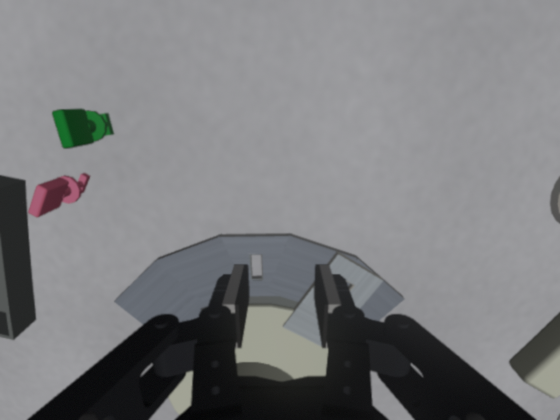

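The wrist view shows the ledge slot at (257,266). The lug is at (355,300), with its slot partly hidden by the right finger near (350,288).

Run:
```python
from h import *
W=dict(np.load("w1.npz"));f=cv2.imread("pics/w1.png")
g=cv2.cvtColor(f,cv2.COLOR_BGR2GRAY)
r=g[248:285,244:272];print(r[::3,::2])
m=np.zeros_like(g);m[250:282,248:266]=(g[250:282,248:266]>135)
k=max(cv2.findContours(m,0,1)[0],key=cv2.contourArea);q=cv2.boxPoints(cv2.minAreaRect(k));print(q.round(1))
print(cast(W,q,40).round(1),cast(W,[q.mean(0)],40).round(1))
print(g[270:310:3,330:362:2])
cv2.imwrite("pics/w1z.png",cv2.resize(cv2.convertScaleAbs(f[230:330,230:410],alpha=1.5),(720,400),interpolation=cv2.INTER_CUBIC))
```

```text
[[111 111 111 112 112 111 111 111 112 112 111 111 111 111]
 [112 111 111 112 111 112 111 111 111 111 111 112 111 111]
 [110 110 111 111 120 122 120 119 113 107 110 110 110 109]
 [108 108 108 106 137 144 144 143 133 107 108 109 108 108]
 [110 109 110 106 138 145 144 144 135 108 110 110 110 110]
 [101 101 109 105 138 146 146 145 136 107 110 111 110 110]
 [ 43  41  83 106 135 145 144 144 137 107 109 110 109 109]
 [ 37  39  75 104 127 144 144 144 138 107 109 110 109 109]
 [ 37  38  74 106 120 144 143 143 141 109 109 110 109 109]
 [ 36  36  69 105 108 121 116 110 109 102 107 107 108 107]
 [ 36  36  69 105  86  81  80  82  85  96 108 108 108 108]
 [ 35  36  59 104 106 104 104 103 104 106 107 108 108 107]
 [ 34  35  58 104 107 108 107 107 108 108 108 108 108 107]]
[[252. 255.]
 [260. 255.]
 [260. 274.]
 [252. 274.]]
[[495.   60.2  40. ]
 [495.   66.7  40. ]
 [512.7  66.3  40. ]
 [512.7  59.6  40. ]] [[503.7  63.2  40. ]]
[[ 90 134 137 137 138 138 138 138 139 139 138 137 138 139 138 138]
 [ 72 110 124 125 125 132 138 139 138 138 136 138 140 138 139 139]
 [ 68  60  43  40  40  50  97 132 137 136 139 140 138 139 139 141]
 [ 67  66  47  40  40  40  40  57 117 138 138 138 138 139 141 139]
 [ 67  67  57  41  40  40  39  40  73 118 129 136 139 141 137 136]
 [ 67  67  65  48  42  42  42  42  48  80  74 105 132 137 136 137]
 [ 67  67  67  54  40  38  39  39  39  52 103 131 135 136 137 134]
 [ 67  67  67  62  45  39  41  39  40  44 109 134 137 136 134 134]
 [ 66  66  66  66  50  37  37  37  38  38  65 130 135 133 134 135]
 [ 67  66  66  65  60  39  37  37  37  36  40 103 134 134 136 140]
 [ 66  66  67  66  65  47  35  35  35  35  36  55 125 137 140 140]
 [ 73  74  73  74  73  60  38  36  36  35  35  36  92 139 139 137]
 [126 128 122  99  65  45  35  35  35  35  35  34  46 107 132 133]
 [126 113  55  35  35  34  34  34  34  34  33  34  33  34  44  70]]
```

View pics/w1z.png

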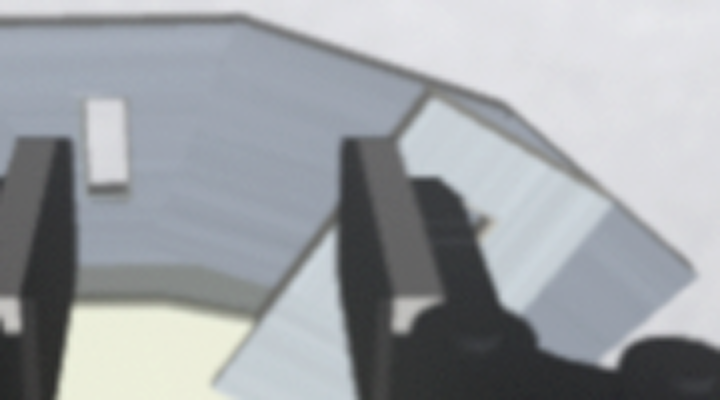

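```bash
python3 -m pendant '[[-0.2,0.5,0.95,0,0,0,0],[-0.2,0.5,0.95,0,0,0,0],[-0.2,0,0,0,0,0,0]]' | head -2
python3 - <<'E'
from h import *
plan([466,-208,150],1.357)
W=cams.get_calibration("wrist");f=cams.grab_frame("wrist")[:,:,::-1];np.savez("w2.npz",**W)
cv2.imwrite("pics/w2.png",f)
cv2.imwrite("pics/w2z.png",cv2.resize(cv2.convertScaleAbs(f[210:320,190:370],alpha=1.5),(720,440),interpolation=cv2.INTER_CUBIC))
E
```

```text
time_s: 2.48
position: [439.1, 134.2, 149.5]
pos [439.1 134.2 149.5] yaw 1.5671 tilt [-0.0016  0.0006] shift(25mm) [ -1.13 -13.69  -0.03] turnz(.08) 2.63 F [ 0.9 -1.3 -0.1] t 2.48 op 34.0
```

View pics/w2z.png

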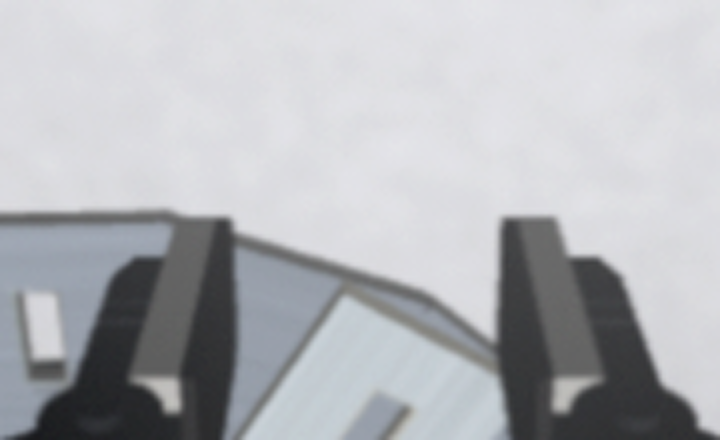

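Run:
```python
from h import *
W=dict(np.load("w2.npz"));f=cv2.imread("pics/w2.png");g=cv2.cvtColor(f,cv2.COLOR_BGR2GRAY)
print("ledge",cast(W,[[200.4,293.7]],40).round(1))
m=np.zeros_like(g);m[300:345,260:310]=g[300:345,260:310]<126
n,l,s,c=cv2.connectedComponentsWithStats(m);print(s,c.round(1))
for i in range(1,n):
    if 50<s[i,4]<500:
        q=cv2.boxPoints(cv2.minAreaRect(cv2.findContours((l==i).astype(np.uint8),0,1)[0][0]))
        w=cast(W,q,48);print(q.round(1).tolist(),w.round(1).tolist(),w.mean(0).round(1))
print(g[300:345:3,268:308:2])
A=np.array([637.3,66.4])
for p in([504.5,63.1],[525.1,133.4]):
    v=np.array(p)-A;print(np.hypot(*v),np.arctan2(-v[1],-v[0]))
```

```text
ledge [[505.1  63.8  40. ]]
[[     0      0    560    420 234707]
 [   260    300      5      7     19]
 [   306    300      4      2      6]
 [   271    307     23     24    278]
 [   293    324     17     21    190]] [[279.5 209.3]
 [261.2 302. ]
 [307.8 300.3]
 [281.8 318.7]
 [303.7 337.2]]
[[269.70001220703125, 325.0], [284.6000061035156, 305.20001220703125], [293.8999938964844, 312.20001220703125], [279.0, 332.0]] [[531.6, 123.4, 48.0], [511.2, 136.3, 48.0], [518.2, 144.2, 48.0], [539.1, 131.4, 48.0]] [525.  133.8  48. ]
[[293.0, 324.0], [309.0, 324.0], [309.0, 344.0], [293.0, 344.0]] [[530.6, 143.6, 48.0], [530.7, 157.4, 48.0], [552.5, 158.0, 48.0], [552.4, 143.8, 48.0]] [541.5 150.7  48. ]
[[135 135 134 135 136 135 135 135 136 136 135 134 137 136 135 136 136 138
  135 123]
 [135 134 134 136 135 135 135 136 136 135 134 136 136 136 136 136 139 136
  134 135]
 [134 135 136 135 135 136 136 136 133 133 136 137 135 135 137 138 136 133
  135 133]
 [135 136 136 135 135 136 134 121 108 113 122 131 135 138 138 135 134 135
  132 131]
 [136 135 134 136 136 134 120 106 105 104 103  86 101 
[... 256 characters left out ...]
34 132 132 133 136
  138 136]
 [135 129  99  90  99 106  98  82 114 131 133 135 134 132 133 134 137 137
  136 135]
 [135 132 126 110  91  85  86 118 132 133 135 134 132 133 134 138 138 135
  135 126]
 [135 137 137 134 130 123 125 133 133 135 134 134 134 135 138 138 136 134
  122 105]
 [137 137 135 134 136 136 134 134 135 133 134 134 136 139 138 135 133 118
  105 104]
 [136 135 135 136 136 134 134 135 133 134 134 137 139 137 136 132 113 103
  104 105]
 [135 135 136 136 134 134 135 134 134 134 137 139 138 135 130 111 107 105
  103 103]
 [135 134 135 134 135 135 134 135 135 138 138 136 136 126 106 103 103 105
  106 104]]
132.8409951784463 0.02484428471181068
130.682209959887 -0.5383197658236105
```

```bash
python3 -m pendant '[[-0.2,-0.06,-0.98,0,0,0,0],[-0.2,-0.06,-0.98,0,0,0,0],[-0.2,-0.06,-0.98,0,0,0,0],[-0.2,-0.06,-0.98,0,0,0,0],[-0.2,-0.06,-0.98,0,0,0,0]]' >/dev/null
python3 -m pendant '[[-0.2,-0.06,-0.98,0,0,0,0],[-0.2,-0.06,-0.98,0,0,0,0],[-0.2,-0.06,-0.98,0,0,0,0],[-0.2,-0.06,-0.98,0,0,0,0],[-0.2,-0.06,-0.98,0,0,0,0]]' >/dev/null
python3 -m pendant '[[-0.2,-0.06,-0.98,0,0,0,0],[-0.2,-0.06,-0.98,0,0,0,0],[-0.2,-0.06,-0.98,0,0,0,0],[-0.2,-0.06,-0.98,0,0,0,0],[-0.2,0,0,0,0,0,0.88]]' >/dev/null
python3 -m pendant '[[-0.2,0,0,0,0,0,0.88],[-0.2,0,0,0,0,0,0.88],[-0.2,0,0,0,0,0,0]]' |head -2
python3 - <<'E'
from h import *
plan([466,-208,150],1.357)
W=cams.get_calibration("wrist");f=cams.grab_frame("wrist")[:,:,::-1];np.savez("w3.npz",**W)
cv2.imwrite("pics/w3.png",f)
cv2.imwrite("pics/w3z.png",cv2.resize(cv2.convertScaleAbs(f[200:350,200:370],alpha=1.5),(680,600),interpolation=cv2.INTER_CUBIC))
print(proj(W,[[466,-208,78],[466,-208,50],[466,-208,40]]).round(1))
E
```

```text
time_s: 4.03
position: [461.3, -211.8, 149.6]
pos [ 461.3 -211.8  149.6] yaw 1.3528 tilt [-0.0002 -0.0001] shift(25mm) [-0.15  0.19 -0.01] turnz(.08) -0.05 F [0.5 1.2 0. ] t 4.03 op 34.3
[[289.2 246. ]
 [288.3 230.4]
 [288.  225.6]]
```

View pics/w3z.png

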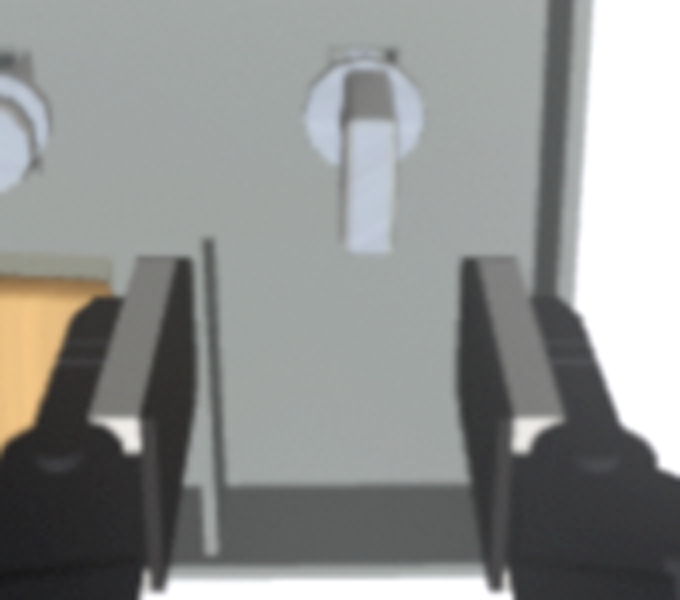

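The wing top's corners in the zoom are (344,120), (397,120), (391,250) and (346,250). It sits nearly parallel to the fingers and slightly right of centre.

Run:
```python
from h import *
W=dict(np.load("w3.npz"))
q=np.array([[344,120],[397,120],[391,250],[346,250]])/4+200-.4
w=cast(W,q,78);print(w.round(1).tolist(),w.mean(0).round(1))
a=(w[3]+w[2]-w[0]-w[1])/2;print(np.linalg.norm(a),np.linalg.norm(w[1]-w[0]),"screw x ang",np.arctan2(a[1],a[0]))
c=w.mean(0);ya=np.arctan2(a[1],a[0])+np.pi/2
plan([c[0],c[1],71],ya)
```

```text
[[453.8, -207.8, 78.0], [455.7, -199.3, 78.0], [479.1, -205.0, 78.0], [477.4, -212.6, 78.0]] [ 466.5 -206.2   78. ]
24.076427076354207 8.762747714837957 screw x ang -0.2204714791264342
pos [ 461.4 -211.5  149.7] yaw 1.3576 tilt [-0.0001 -0.0001] shift(25mm) [-0.16  0.25  3.15] turnz(.08) 0.09 F [-0.6 -0.3  0.5] t 4.08 op 34.0
```

```bash
python3 -m pendant '[[-0.2,-0.16,0.25,0,0,0,0.05],[-0.2,0,0,0.9,0,0,0],[-0.2,0,0,0.9,0,0,0],[-0.2,0,0,0.9,0,0,0],[-0.2,0,0,0.45,0,0,0]]'
python3 -m pendant '[[-1,0,0,0,0,0,0],[-1,0,0,0,0,0,0],[-1,0,0,0,0,0,0],[-1,0,0,0,0,0,0],[-1,0,0,0,0,0,0]]'
python3 - <<'E'
from h import *
plan([466.5,-206.2,71],1.35)
f=cams.grab_frame("wrist")[:,:,::-1]
cv2.imwrite("pics/w4.png",f)
E
```

```text
time_s: 4.5
position: [466.2, -204.8, 69.0]
ee_rot: [-0.337, -3.121, -0.001]
contact_force: [0.3, -0.0, -0.1]
opening: 34.2
gripper_force: 0.0
time_s: 4.92
position: [467.5, -205.9, 72.1]
ee_rot: [0.339, 3.122, -0.001]
contact_force: [-0.7, -0.1, -0.8]
opening: 8.2
gripper_force: 60.8
pos [ 467.5 -205.9   72.1] yaw 1.3545 tilt [ 0.0017 -0.0008] shift(25mm) [ 0.04 -0.02  0.04] turnz(.08) 0.06 F [-0.7 -0.1 -0.8] t 4.92 op 8.2
```

```bash
python3 -m pendant '[[-1,0,0,-0.3,0,0,0],[-1,0,0,-0.7,0,0,0],[-1,0,0,-0.9,0,0,0],[-1,0,0,-0.9,0,0,0],[-1,0,0,-0.2,0,0,0]]'
python3 -m pendant '[[-1,0.227,0.945,0,0,0,0],[-1,0.227,0.945,0,0,0,0.5],[-1,0.227,0.945,0,0,0,0],[-1,0.227,0.945,0,0,0,0],[-1,0.227,0.945,0,0,0,0]]' >/dev/null
python3 -m pendant '[[-1,0.227,0.945,0,0,0,0],[-1,0.227,0.945,0,0,0,0],[-1,0.227,0.945,0,0,0,0],[-1,0.227,0.945,0,0,0,0],[-1,0.227,0.945,0,0,0,0]]' >/dev/null
python3 -m pendant '[[-1,0.227,0.945,0,0,0,0],[-1,0.227,0.945,0,0,0,0],[-1,0.227,0.945,0,0,0,0],[-1,0,0,0,0,0,0.94],[-1,0,0,0,0,0,0.94]]' >/dev/null
python3 -m pendant '[[-1,0,0,0,0,0,0.94],[-1,0,0,0,0,0,0.94],[-1,0,0,0,0,0,0]]'
python3 - <<'E'
from h import *
plan([515,140,125],1.014)
E
```

```text
time_s: 5.38
position: [468.5, -206.4, 149.9]
ee_rot: [0.339, 3.118, -0.002]
contact_force: [-0.0, -0.3, -0.8]
opening: 8.0
gripper_force: 60.9
time_s: 6.88
position: [471.2, 110.3, 146.0]
ee_rot: [-0.869, -3.019, 0.0]
contact_force: [0.6, -0.4, -0.9]
opening: 7.5
gripper_force: 61.0
pos [471.2 110.3 146. ] yaw 1.0105 tilt [-0.0001 -0.    ] shift(25mm) [-0.85  1.94  0.84] turnz(.08) -0.04 F [ 0.6 -0.4 -0.9] t 6.88 op 7.5
```

```bash
python3 -m pendant '[[-1,-0.42,0.97,0.42,0,0,0],[-1,-0.42,0.97,0.42,0,0,0],[-1,0,0,0,0,0,0],[-1,0,0,0,0,0,0]]'
python3 - <<'E'
from h import *
plan([525,133.8,125],1.014)
W=cams.get_calibration("wrist");f=cams.grab_frame("wrist")[:,:,::-1];np.savez("w5.npz",**W)
cv2.imwrite("pics/w5.png",f)
a=cv2.resize(cv2.convertScaleAbs(f[210:360,180:380],alpha=1.6),(800,600),interpolation=cv2.INTER_CUBIC)
cv2.imwrite("pics/w5z.png",a)
E
```

```text
time_s: 7.22
position: [515.1, 140.6, 124.4]
ee_rot: [-0.86, -3.021, 0.001]
contact_force: [-0.9, 0.3, -0.9]
opening: 8.2
gripper_force: 61.0
pos [515.1 140.6 124.4] yaw 1.0164 tilt [-0.0009 -0.0003] shift(25mm) [-0.48 -0.02 -0.02] turnz(.08) 0.03 F [-0.9  0.3 -0.9] t 7.22 op 8.2
```

View pics/w5z.png

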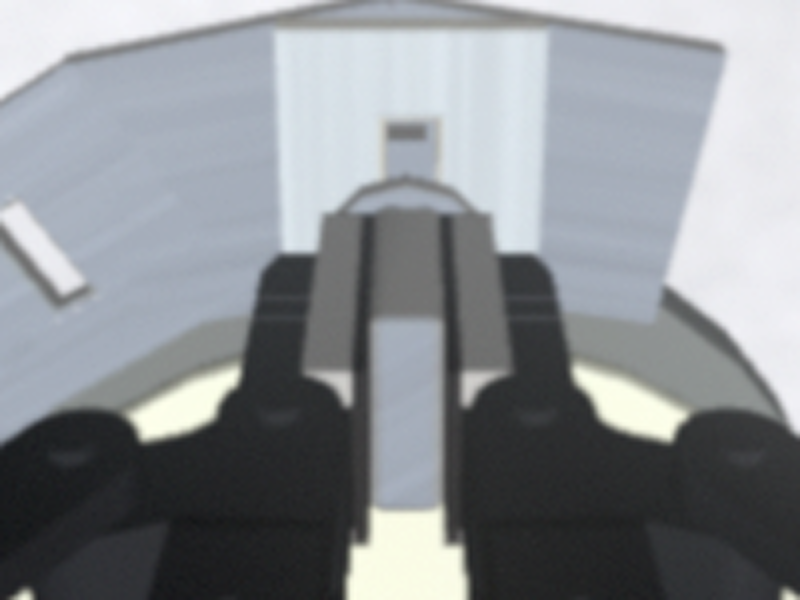

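The wrist view shows the lug slot's outer end at zoom (382–442,118), the wing's top outer edge at (372–443,318) and the collar's front tip at (406,180). The screw is held straight and almost lined up with the lug.

Run:
```python
from h import *
W=dict(np.load("w5.npz"));s,R=st();p=np.array(s["position"])
z=lambda q:np.array(q)/4+[180,210]-.4
def loc(q,h):
    w=cast(W,z(q),h);return ((w-p)@R).round(1),w.round(1)
print(s["position"])
print("slot outer",loc([[382,118],[442,118]],48))
print("lug edges",loc([[272,30],[548,30],[282,250],[542,250]],48)[0])
print("wing top outer/inner",loc([[372,318],[443,318],[372,508],[443,508]],p[2]+6)[0])
print("collar tip",loc([[406,180]],p[2]-30)[0])
```

```text
[514.25964324 140.08805646 124.60235203]
slot outer (array([[-1.4, -4. , 76.6],
       [-1.4,  6.3, 76.6]]), array([[513.2, 135.9,  48. ],
       [518.6, 144.6,  48. ]]))
lug edges [[ 14.6 -22.3  76.6]
 [ 14.6  23.8  76.6]
 [-27.1 -22.   76.6]
 [-27.1  24.4  76.5]]
wing top outer/inner [[ 11.8  -3.6  -6. ]
 [ 11.8   3.9  -6. ]
 [-13.2  -3.8  -6. ]
 [-13.2   4.2  -6. ]]
collar tip [[10.1  0.1 30. ]]
```

```bash
python3 -m pendant '[[-1,-0.23,0.018,0.3,0,0,-0.1],[-1,-0.226,0.018,0.3,0,0,0],[-1,0,0,0.05,0,0,0],[-1,0,0,0,0,0,0]]'
python3 -m pendant '[[-1,0,0,0.02,0,0,0],[-1,0,0,0.02,0,0,0],[-1,0,0,0.02,0,0,0],[-1,0,0,0.02,0,0,0]]'
python3 -m pendant '[[-1,0,0,0.02,0,0,0],[-1,0,0,0.02,0,0,0],[-1,0,0,0.02,0,0,0],[-1,0,0,0.02,0,0,0]]'
```

```text
time_s: 7.6
position: [524.6, 134.3, 108.1]
ee_rot: [-0.853, -3.022, 0.001]
contact_force: [-0.9, 0.3, -1.1]
opening: 7.7
gripper_force: 61.0
time_s: 7.93
position: [525.0, 135.1, 106.9]
ee_rot: [0.852, 3.024, 0.0]
contact_force: [0.0, 0.6, -0.2]
opening: 7.8
gripper_force: 61.0
time_s: 8.27
position: [525.0, 135.1, 104.8]
ee_rot: [0.852, 3.024, 0.0]
contact_force: [0.0, 0.0, -0.7]
opening: 8.0
gripper_force: 61.0
```

```bash
python3 -m pendant '[[-1,0,0,0.02,0,0,0],[-1,0,0,0.02,0,0,0],[-1,0,0,0.02,0,0,0]]'|sed -n 2,4p
python3 -m pendant '[[-1,0,0,0.02,0,0,0],[-1,0,0,0.02,0,0,0]]'|sed -n 2,4p
python3 - <<'E'
from h import *
f=cams.grab_frame("wrist")[:,:,::-1]
cv2.imwrite("pics/w6.png",f)
E
```

```text
position: [525.0, 135.0, 103.2]
ee_rot: [-0.852, -3.024, 0.0]
contact_force: [0.4, -0.0, -1.1]
position: [525.0, 135.0, 102.2]
ee_rot: [-0.852, -3.024, 0.0]
contact_force: [0.2, 0.2, -0.8]
```

```bash
for i in 1; do python3 -m pendant '[[-1,0,0,0.02,0,0,0],[-1,0,0,0.02,0,0,0]]'|sed -n 2,4p; done
python3 -m pendant '[[-1,0,0,0.02,0,0,0]]'|sed -n 2,4p
```

```text
position: [525.1, 135.0, 101.3]
ee_rot: [0.852, 3.024, 0.0]
contact_force: [-0.1, -0.3, -0.6]
position: [525.1, 135.0, 100.8]
ee_rot: [0.852, 3.024, 0.0]
contact_force: [0.2, -0.5, -0.5]
```

```bash
python3 -m pendant '[[-1,0,0,0.02,0,0,0],[-1,0,0,0.02,0,0,0]]'|sed -n 2,4p
python3 -m pendant '[[-1,0,0,0.02,0,0,0]]'|sed -n 2,4p
```

```text
position: [525.0, 135.0, 99.7]
ee_rot: [0.852, 3.024, 0.0]
contact_force: [0.1, -0.3, -1.5]
position: [525.0, 135.0, 99.2]
ee_rot: [-0.852, -3.024, 0.0]
contact_force: [0.1, -0.6, -0.5]
```

Run:
```python
from h import *
f=cams.grab_frame("wrist")[:,:,::-1]
cv2.imwrite("pics/w7.png",cv2.resize(cv2.convertScaleAbs(f[210:360,180:380],alpha=1.6),(800,600),interpolation=cv2.INTER_CUBIC))
s,R=st();A=np.array([635.5,65.2]);p=np.array(s["position"])
# circular path: arc about axis; r of screw
v=p[:2]-A;print(np.hypot(*v),np.arctan2(-v[1],-v[0]),np.round(p,1))
```

```text
130.7549265513607 -0.5632418864622838 [524.9 135.   99.1]
```

```bash
python3 -m pendant '[[-1,-0.001,-0.105,0,0,0,-0.25],[-1,-0.001,-0.105,0,0,0,-0.25]]'
python3 -m pendant '[[-1,-0.004,-0.209,0,0,0,-0.5],[-1,-0.004,-0.209,0,0,0,-0.5],[-1,-0.004,-0.209,0,0,0,-0.5]]'
```

```text
time_s: 9.45
position: [522.4, 130.5, 99.3]
ee_rot: [0.788, 3.041, 0.0]
contact_force: [0.5, -0.1, -1.0]
opening: 7.9
gripper_force: 61.0
time_s: 9.7
position: [515.5, 116.2, 99.4]
ee_rot: [0.602, 3.083, 0.0]
contact_force: [1.4, 1.2, -1.7]
opening: 8.0
gripper_force: 61.0
```

Run:
```python
from h import *
f=cams.grab_frame("wrist")[:,:,::-1]
cv2.imwrite("pics/w8.png",cv2.resize(cv2.convertScaleAbs(f[210:360,180:380],alpha=1.6),(800,600),interpolation=cv2.INTER_CUBIC))
s,R=st();A=np.array([635.5,65.2]);p=np.array(s["position"])
v=p[:2]-A;print(np.hypot(*v),np.arctan2(-v[1],-v[0]),np.round(p,1))
plan([504,63.3,99],np.pi/2+.015)
```

```text
130.6134674515722 -0.3946848505716267 [514.9 115.4  99.3]
pos [514.9 115.4  99.3] yaw 1.1875 tilt [-0.0004 -0.0003] shift(25mm) [-0.37 -2.1   0.01] turnz(.08) -4.98 F [-0.5 -1.  -0.9] t 9.75 op 8.0
```

View pics/w8.png

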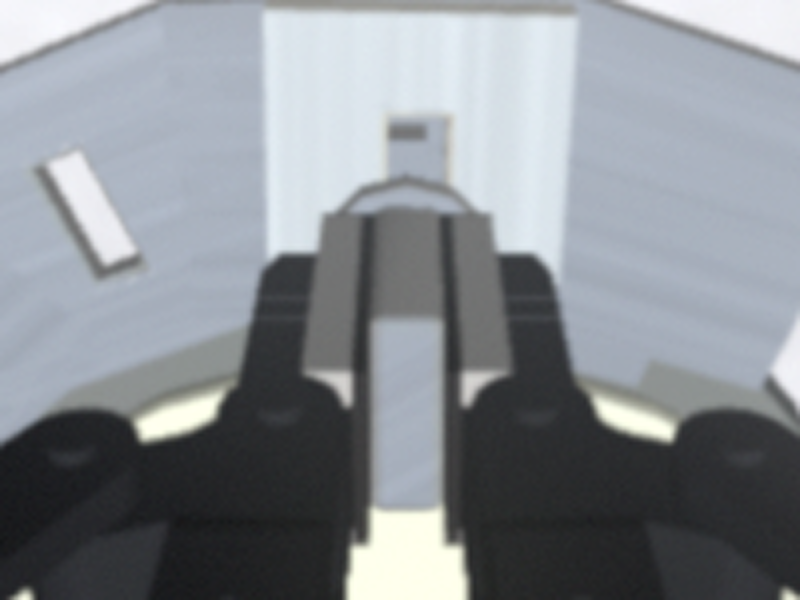

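The lug has moved with the screw, so it is engaged. The ledge slot's outline is at zoom (35,168), (80,149), (145,268) and (100,280). I'll measure it relative to the screw here.

Run:
```python
from h import *
W=cams.get_calibration("wrist");s,R=st();p=np.array(s["position"]);print(p.round(1))
q=np.array([[35,168],[80,149],[145,268],[100,280]])/4+[180,210]-.4
w=cast(W,q,40);c=w.mean(0);print(w.round(1).tolist(),c.round(1))
print([np.linalg.norm(w[i]-w[i-1]).round(1) for i in range(4)])
d=w[3]+w[2]-w[0]-w[1];print("slot heading",np.arctan2(d[1],d[0]))
```

```text
[514.9 115.4  99.3]
[[494.4, 59.0, 40.0], [494.1, 67.3, 40.0], [517.3, 67.4, 40.0], [516.6, 59.4, 40.0]] [505.6  63.3  40. ]
[np.float64(22.2), np.float64(8.3), np.float64(23.2), np.float64(8.0)]
slot heading 0.012443293470666075
```

```bash
python3 -m pendant '[[-1,-0.004,-0.209,0,0,0,-0.5],[-1,-0.004,-0.209,0,0,0,-0.5],[-1,-0.004,-0.209,0,0,0,-0.5],[-1,-0.004,-0.209,0,0,0,-0.5]]'|sed -n 2,4p
python3 -m pendant '[[-1,-0.004,-0.209,0,0,0,-0.5],[-1,-0.004,-0.209,0,0,0,-0.5],[-1,-0.004,-0.209,0,0,0,-0.5],[-1,-0.002,-0.12,0,0,0,-0.3],[-1,0,0,0,0,0,0]]'|sed -n 2,4p
python3 - <<'E'
from h import *
plan([504.6,63.3,99],1.583)
E
```

```text
position: [509.1, 96.4, 99.4]
ee_rot: [0.356, 3.121, 0.0]
contact_force: [0.6, 1.1, -0.8]
position: [506.1, 77.6, 99.3]
ee_rot: [-0.133, -3.139, 0.0]
contact_force: [-0.0, -0.4, -0.7]
pos [506.1  77.6  99.3] yaw 1.4862 tilt [-0.0002 -0.0001] shift(25mm) [ 0.01 -0.57  0.01] turnz(.08) -1.21 F [-0.  -0.4 -0.7] t 10.5 op 7.8
```

```bash
python3 -m pendant '[[-1,0.002,-0.19,0,0,0,-0.4],[-1,0.002,-0.19,0,0,0,-0.4],[-1,0.002,-0.19,0,0,0,-0.4],[-1,0,0,0,0,0,0]]'|sed -n 2,4p
python3 - <<'E'
from h import *
plan([504.6,63.3,99],1.583)
E
python3 -m pendant '[[-1,0,0,0.02,0,0,0],[-1,0,0,0.02,0,0,0],[-1,0,0,0.02,0,0,0],[-1,0,0,0.02,0,0,0]]'|sed -n 2,4p
python3 -m pendant '[[-1,0,0,0.02,0,0,0],[-1,0,0,0.02,0,0,0]]'|sed -n 2,4p
```

```text
position: [505.4, 63.5, 99.4]
ee_rot: [-0.017, 3.141, -0.0]
contact_force: [-0.6, 0.2, -0.2]
pos [505.4  63.5  99.4] yaw 1.5818 tilt [ 0.0001 -0.0001] shift(25mm) [ 0.03 -0.01  0.01] turnz(.08) -0.01 F [-0.6  0.2 -0.2] t 10.83 op 7.6
position: [505.3, 64.1, 97.2]
ee_rot: [0.016, -3.141, 0.0]
contact_force: [0.1, -0.3, -0.1]
position: [505.3, 64.0, 96.2]
ee_rot: [0.017, -3.141, 0.0]
contact_force: [0.6, -0.8, -0.9]
```

```bash
python3 -m pendant '[[-1,0,-0.02,0.01,0,0,0],[-1,0,0,0.02,0,0,0]]'|sed -n 2,4p
python3 -m pendant '[[-1,0,0,0.02,0,0,0]]'|sed -n 2,4p
```

```text
position: [505.4, 63.3, 95.5]
ee_rot: [-0.017, 3.142, -0.0]
contact_force: [-0.5, 0.4, -0.2]
position: [505.4, 63.3, 95.0]
ee_rot: [-0.017, 3.142, -0.0]
contact_force: [1.0, -0.4, -0.0]
```

```bash
python3 -m pendant '[[-1,0,0,0.02,0,0,0]]'|sed -n 2,4p
python3 -m pendant '[[-1,0,0,0.02,0,0,0]]'|sed -n 2,4p
```

```text
position: [505.4, 63.3, 94.5]
ee_rot: [-0.017, 3.142, 0.0]
contact_force: [1.0, 0.2, -0.3]
position: [505.3, 63.3, 94.0]
ee_rot: [0.017, -3.141, 0.0]
contact_force: [-0.4, 0.1, -0.4]
```

```bash
python3 -m pendant '[[-1,0,0,0.02,0,0,0],[-1,0,0,0.02,0,0,0]]'|sed -n 2,4p
python3 -m pendant '[[-1,0,0,0.02,0,0,0],[-1,0,0,0.02,0,0,0]]'|sed -n 2,4p
```

```text
position: [505.4, 63.3, 93.0]
ee_rot: [-0.017, 3.142, -0.0]
contact_force: [-0.3, -0.6, 0.1]
position: [505.4, 63.4, 92.0]
ee_rot: [0.017, -3.142, 0.0]
contact_force: [0.3, 0.2, -1.1]
```

```bash
python3 -m pendant '[[-1,0,0,0.02,0,0,0],[-1,0,0,0.02,0,0,0]]'|sed -n 2,4p
python3 -m pendant '[[-1,0,0,0.02,0,0,0],[-1,0,0,0.02,0,0,0]]'|sed -n 2,4p
```

```text
position: [505.3, 63.3, 91.0]
ee_rot: [-0.017, 3.142, -0.0]
contact_force: [0.1, -0.1, -1.8]
position: [505.4, 63.3, 90.0]
ee_rot: [0.017, -3.142, 0.0]
contact_force: [-0.4, 0.3, -0.5]
```

```bash
python3 -m pendant '[[-1,0,0,0.02,0,0,0],[-1,0,0,0.02,0,0,0],[-1,0,0,0.02,0,0,0],[-1,0,0,0.02,0,0,0]]'|sed -n 2,4p
python3 -m pendant '[[-1,0,0,0.02,0,0,0],[-1,0,0,0.02,0,0,0],[-1,0,0,0.02,0,0,0],[-1,0,0,0.02,0,0,0]]'|sed -n 2,4p
```

```text
position: [505.4, 63.3, 88.0]
ee_rot: [-0.017, 3.142, 0.0]
contact_force: [-0.5, -0.4, -0.7]
position: [505.4, 63.4, 86.0]
ee_rot: [-0.017, 3.142, 0.0]
contact_force: [0.4, 0.4, -1.4]
```

```bash
python3 -m pendant '[[-1,0,0,0.02,0,0,0],[-1,0,0,0.02,0,0,0],[-1,0,0,0.02,0,0,0],[-1,0,0,0.02,0,0,0]]'|sed -n 2,4p
python3 -m pendant '[[-1,0,0,0.02,0,0,0],[-1,0,0,0.02,0,0,0]]'|sed -n 2,4p
```

```text
position: [505.4, 63.4, 84.0]
ee_rot: [0.017, -3.142, -0.0]
contact_force: [-0.1, -0.1, -1.6]
position: [505.4, 63.3, 83.0]
ee_rot: [0.017, -3.142, 0.0]
contact_force: [0.3, 0.3, -0.7]
```

```bash
python3 -m pendant '[[-1,0,0,0.02,0,0,0],[-1,0,0,0.02,0,0,0]]'|sed -n 2,4p
python3 -m pendant '[[-1,0,0,0.02,0,0,0]]'|sed -n 2,4p
```

```text
position: [505.4, 63.3, 82.0]
ee_rot: [0.017, -3.142, 0.0]
contact_force: [0.3, 0.5, -0.6]
position: [505.3, 63.3, 81.5]
ee_rot: [0.017, -3.142, -0.0]
contact_force: [-0.2, 0.0, -0.1]
```

```bash
python3 -m pendant '[[-1,0,0,0.02,0,0,0]]'|sed -n 2,4p
```

```text
position: [505.4, 63.4, 81.0]
ee_rot: [-0.017, 3.142, 0.0]
contact_force: [-0.3, 0.1, -0.9]
```

```bash
python3 -m pendant '[[-1,0,0,0.02,0,0,0]]'|sed -n 2,4p
```

```text
position: [505.3, 63.4, 80.5]
ee_rot: [0.017, -3.141, 0.0]
contact_force: [-0.1, 0.3, -0.7]
```

```bash
python3 -m pendant '[[-1,0,0,0.02,0,0,0]]'|sed -n 2,4p
```

```text
position: [505.4, 63.4, 80.0]
ee_rot: [-0.017, 3.142, -0.0]
contact_force: [0.9, 0.1, -1.0]
```

```bash
python3 -m pendant '[[-1,0,0,0.01,0,0,0]]'|sed -n 2,4p
```

```text
position: [505.3, 63.3, 79.7]
ee_rot: [0.017, -3.141, 0.0]
contact_force: [-0.6, -0.4, -0.6]
```

```bash
python3 -m pendant '[[-1,0,0,0.01,0,0,0]]'|sed -n 2,4p
```

```text
position: [505.3, 63.3, 79.5]
ee_rot: [0.017, -3.141, 0.0]
contact_force: [-0.2, 0.2, -1.1]
```

```bash
python3 -m pendant '[[-1,0,0,0.01,0,0,0]]'|sed -n 2,4p
```

```text
position: [505.4, 63.3, 79.3]
ee_rot: [-0.017, 3.141, -0.0]
contact_force: [-0.7, -0.2, -0.5]
```

```bash
python3 -m pendant '[[-1,0,0,0.01,0,0,0]]'|sed -n 2,4p
```

```text
position: [505.4, 63.4, 79.2]
ee_rot: [-0.017, 3.141, 0.0]
contact_force: [-2.4, -0.0, 5.8]
```

```bash
python3 -m pendant '[[-1,0,0,0.01,0,0,0]]'|sed -n 2,4p
```

```text
position: [505.4, 63.4, 79.1]
ee_rot: [0.017, -3.142, -0.0]
contact_force: [-1.9, -1.3, 9.1]
```

```bash
python3 -m pendant '[[-1,0,0,0.01,0,0,0]]'|sed -n 2,4p
```

```text
position: [505.4, 63.4, 79.1]
ee_rot: [0.017, -3.142, -0.0]
contact_force: [-3.4, -0.7, 12.8]
```

```bash
python3 -m pendant '[[-1,0,0,-0.024,0,0,0],[-1,0,0,0,0,0,0]]'|sed -n 2,4p
python3 -m pendant '[[-1,0,0.001,0,0,0,0.4],[-1,0,0.003,0,0,0,0.8]]'
python3 - <<'E'
from h import *
print(np.round(st()[0]["joint_pos"],2),st()[0]["ft_torque"])
E
```

```text
position: [505.5, 63.4, 79.3]
ee_rot: [-0.017, 3.141, 0.0]
contact_force: [-0.3, 0.8, -1.4]
time_s: 14.92
position: [505.6, 63.5, 79.2]
ee_rot: [0.135, 3.138, 0.0]
contact_force: [0.5, -0.5, 0.9]
opening: 8.2
gripper_force: 61.3
[ 0.12  0.42  2.01 -0.    0.71 -1.36] [-0.03236158  0.03468784  0.0270346 ]
```

```bash
python3 -m pendant '[[-1,0,0.003,0,0,0,0.92],[-1,0,0.003,0,0,0,0.92],[-1,0,0.003,0,0,0,0.92],[-1,0,0.003,0,0,0,0.92],[-1,0,0.003,0,0,0,0.92]]'|sed -n 2,4p
python3 - <<'E'
from h import *
print(st()[0]["ft_torque"])
E
```

```text
position: [505.8, 63.9, 79.2]
ee_rot: [0.711, 3.059, 0.001]
contact_force: [-1.0, 0.3, 0.1]
[ 0.11931413 -0.12734794  0.00935122]
```

```bash
python3 -m pendant '[[-1,0,0.003,0,0,0,0.92],[-1,0,0.003,0,0,0,0.92],[-1,0,0.003,0,0,0,0.92],[-1,0,0.003,0,0,0,0.92],[-1,0,0.003,0,0,0,0.92]]'|sed -n 2,4p
python3 - <<'E'
from h import *
print(st()[0]["ft_torque"])
E
```

```text
position: [506.1, 64.3, 79.2]
ee_rot: [1.259, 2.877, 0.001]
contact_force: [1.1, 0.4, 0.6]
[ 0.1580497  -0.15684129 -0.0071165 ]
```

```bash
python3 -m pendant '[[-1,0,0.003,0,0,0,0.92],[-1,0,0.003,0,0,0,0.92],[-1,0,0.003,0,0,0,0.92],[-1,0,0.003,0,0,0,0.92],[-1,0,0.003,0,0,0,0.92]]'|sed -n 2,4p
```

```text
position: [506.4, 64.5, 79.2]
ee_rot: [1.764, 2.599, 0.001]
contact_force: [0.6, 1.1, 0.8]
```

```bash
python3 -m pendant '[[-1,0,0.003,0,0,0,0.92],[-1,0,0.003,0,0,0,0.92],[-1,0,0.003,0,0,0,0.92],[-1,0,0.003,0,0,0,0.92],[-1,0,0,0,0,0,0.92]]'|sed -n 2,4p
python3 - <<'E'
from h import *
plan([506,64,79.2],0.012)
f=cams.grab_frame("wrist")[:,:,::-1]
cv2.imwrite("pics/w9.png",f)
E
```

```text
position: [506.7, 64.6, 79.2]
ee_rot: [2.21, 2.232, 0.001]
contact_force: [1.2, 1.3, -0.4]
pos [506.7  64.6  79.2] yaw 0.0099 tilt [0.0009 0.0003] shift(25mm) [-0.02 -0.03 -0.  ] turnz(.08) -0.03 F [ 1.2  1.3 -0.4] t 16.58 op 7.7
```

```bash
python3 -m pendant '[[-0.6,0,0,0,0,0,0],[-0.4,0,0,0,0,0,0],[-0.3,0,0,0,0,0,0],[-0.3,0,0,0,0,0,0],[-0.3,0,0,0,0,0,0]]'
python3 -m pendant '[[-0.3,0,0,-0.1,0,0,0],[-0.3,0,0,-0.4,0,0,0],[-0.3,0,0,-0.9,0,0,0],[-0.3,0,0,-0.9,0,0,0],[-0.3,0,0,-0.9,0,0,0]]'
python3 -m pendant '[[-0.3,0.9,0,-0.9,0,0,0],[-0.3,0.9,0,-0.5,0,0,0],[-0.3,0.5,0,0,0,0,0],[-0.3,0,0,0,0,0,0],[-0.3,0,0,0,0,0,0]]'
python3 - <<'E'
from h import *
W=cams.get_calibration("wrist");f=cams.grab_frame("wrist")[:,:,::-1]
u=proj(W,[[506,64,48]])[0];print(u)
x=int(np.clip(u[0]-100,0,360));y=int(np.clip(u[1]-75,0,270))
cv2.imwrite("pics/w10.png",cv2.resize(cv2.convertScaleAbs(f[y:y+150,x:x+200],alpha=1.6),(800,600),interpolation=cv2.INTER_CUBIC))
E
```

```text
time_s: 17.05
position: [506.2, 64.4, 79.1]
ee_rot: [-2.205, -2.237, 0.0]
contact_force: [0.2, 0.3, 0.1]
opening: 29.6
gripper_force: 0.0
time_s: 17.47
position: [506.0, 64.4, 160.7]
ee_rot: [-2.206, -2.237, 0.0]
contact_force: [0.9, -0.5, 0.0]
opening: 29.8
gripper_force: 0.0
time_s: 17.88
position: [504.9, 122.1, 193.8]
ee_rot: [-2.204, -2.239, 0.001]
contact_force: [-0.4, -0.4, -0.4]
opening: 29.5
gripper_force: 0.0
[281.83967889 264.24746441]
```

View pics/w10.png

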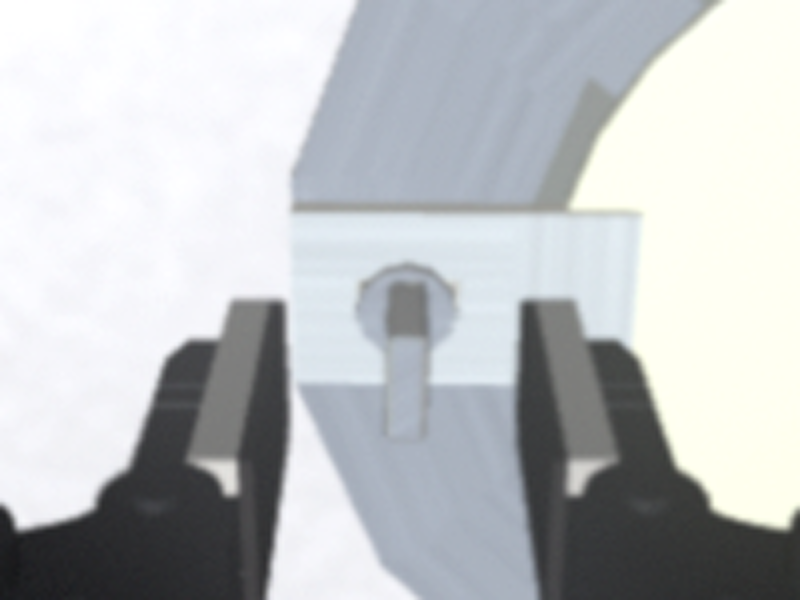

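The screw stands upright with its collar flat on the lug at (407,305). The wing lies crosswise along the arc, and the gripper is well clear. I'm handing it in.

```bash
python3 -c "
from rig import job_done
print(job_done())"
```

```text
the job is handed in; nothing more can be done
None
```

The caddy looks locked: the last picture shows the thumbscrew's collar flat on the lug and its wing crosswise after the quarter turn, the screw is released, and the job was handed in at about 18 s; one overshoot when seating the collar pressed it on the lug at about 13 N for a moment, above the 2–3 N limit, before I backed off.

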